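# Clamp a dish on the microscope stage and hold it shut

### The job

Slide the steel dish sideways along the stage plate, without lifting it, from its outer ring into the middle ring, then swing the clamp frame down over it. Take the steel pin from its stand, push it down through the hole in the front of the frame and into the hole of the catch block beneath, and press it down until its collar has squeezed the frame fully shut against the springy rubber buffers. Finish while still holding the pin pressed down so that the frame stays shut, and leave everything else where it is.

Things in the scene. Friction and masses are not known exactly. Their poses are not given: they have to be found in the camera images.
- stage: aluminium stage plate fixed to the bench, 200 (x) by 340 (y) by 12 mm, origin at the centre of its underside, turned up to 0.25 rad. Along its own y axis lie three etched rings of 58 mm diameter at y = 0 and +-125 mm. On its x axis a steel catch block (26 by 34 mm, top at 35.5 mm) at -68 mm; hinge posts (24 by 11 mm, to 48 mm height) at x = 72, y = +-57 mm; the way along y is free
- ring_center (a point): centre of the middle ring, on the plate's top face; axes as the stage
- catch_hole (a point): centre of the mouth of the vertical hole in the catch block, on its top face (35.5 mm above the bench); the hole is 11 mm wide and 23.5 mm deep, down to the plate's top
- lid_hinge (a point): middle of the frame's hinge axis, 40 mm above the bench, axis along the stage's y; it is 138 mm from the catch hole. Axes as the stage
- lid (a joint): hinged clamp frame, rad: 0 fully shut (level, top 44 mm above the bench), positive swung up towards the stage's +x; starts leaning back, 1.75 to 2.05. Friction hinge, stays where left. Two springy buffers by the catch block hold it ajar at about 0.03; squeezing it to 0 takes 4 to 8 N at the hole, let go it springs ajar again
- lid_front (a point): middle of the frame's free front edge, mid-thickness, 155 mm from the hinge axis. The frame is steel, 8 mm thick, 100 mm wide, 180 g, with an open window of 68 mm (y) by 95 mm over the dish; its front bar (121 to 155 mm from the hinge) has an 11 mm hole in the middle of its width, 138 mm from the hinge axis, which lies over the catch hole when the frame is down
- dish_center (a point): centre of the closed steel dish, a cylinder of 48 mm diameter and 22 mm height, about 250 g, glass window on top; its centre is 11 mm above the plate. It starts standing in one of the two outer rings
- pin_handle (a point): middle of the handle of the steel pin, on its axis (z along it): handle 15 mm diameter, 20 mm above and below this point; below it a collar of 22 mm diameter, 5 mm high, its underside 25 mm below this point; below that the shaft, 8 mm diameter, 30 mm long, tip 55 mm below this point. About 70 g. Starts upright in the stand, collar resting on the stand's top
- pin_tip (a point): centre of the lower end face of the pin's shaft
- pin_stand: aluminium block 56 by 56 by 36 mm fixed on the bench beside the stage, to its left or right, with an 11 mm hole down its middle in which the pin stands; origin at the centre of its underside
- tube_rack: blue tube rack 70 by 100 mm, 76 mm high with its tubes, fixed on the bench on the other side of the stage than the pin stand; leave alone
- jar: small white jar with a black cap, 38 mm diameter, 58 mm high, standing in the other outer ring; leave alone; origin at its underside
- reagent_bottle: amber bottle, 60 mm diameter, 100 mm high; leave alone; origin at its underside
- petri: open shallow plastic dish, 90 mm diameter, 16 mm high; leave alone
- mouse: black rounded computer mouse, 60 mm across, 30 mm high; leave alone
- counter: purple hand counter, 45 by 110 by 22 mm; leave alone
- screwdriver: screwdriver lying on the bench, 160 mm long; leave alone

How it is judged:
On the way, in this order (a step that is already met when the one before it is completed fails the run):
1. the dish stands in the middle ring, with the frame still open (horizontal distance between dish_center and ring_center below 0.01 m and z of dish_center in the frame of stage below 0.026 m and value of joint lid above 0.8 rad), for 0.2 s.
2. the frame is swung down over the dish, on its buffers (horizontal distance between dish_center and ring_center below 0.01 m and z of dish_center in the frame of stage below 0.026 m and value of joint lid below 0.09 rad), for 0.2 s.
3. the pin is through the frame and in the catch block (horizontal distance between dish_center and ring_center below 0.01 m and z of dish_center in the frame of stage below 0.026 m and horizontal distance between pin_tip and catch_hole below 0.005 m and angle between pin_handle's own z axis and vertical below 0.1 rad and z of pin_tip in the frame of catch_hole below -0.008 m), for 0.1 s.
At the end, for the whole second after the job is handed in: Dish within 10 mm of the middle ring; pin upright (0.1 rad) through the frame, within 5 mm of the catch hole, tip 17 mm or more below its mouth; fingers hold or press the pin (over 2 N), its collar presses the frame (over 2.5 N) and keeps it shut (below 0.018 rad) (horizontal distance between dish_center and ring_center below 0.01 m and z of dish_center in the frame of stage below 0.026 m and horizontal distance between pin_tip and catch_hole below 0.005 m and angle between pin_handle's own z axis and vertical below 0.1 rad and z of pin_tip in the frame of catch_hole below -0.017 m and value of joint lid below 0.018 rad and contact force between pin and stage above 2.5 N and contact force between the fingers and pin above 2 N); the arm keeps its last pose, push and grip.
It fails at once if the dish is lifted off the plate (over 7 mm) or tipped (z of dish_center in the frame of stage above 0.03 m or angle between dish_center's own z axis and vertical above 0.25 rad).
It fails at once if a bystander is disturbed (moved over 30 mm) (distance of any of jar, reagent_bottle, petri, mouse, counter, screwdriver from where it was at the start of the episode above 0.03 m).
It also fails if it takes over 72 s, if anything falls off the work surface, if the arm or the gripper's body presses on something with over 40 N, if the wrist force passes 120 N, or if a joint passes its speed limit or range.

### The arm

A 7-joint arm with a two-finger parallel gripper is mounted at the origin on the work surface. World frame = base frame: x ahead of the robot, y to its left, z up, the work surface at z = 0. Lengths are in m, angles in rad, forces in N, time in s.
With the tool pointing down it reaches from about 0.425 to 0.825 m from the base axis. Payload 3.6 kg.
Tool frame: the origin (TCP) lies where the fingers leave the gripper's body, on its centre line; the fingertips stand 73 mm ahead of it and the grasp point (between the pads) lies 54 mm ahead of it; x points along the fingers, y is the direction in which the jaws open and shut, and the axes are right-handed (so a half turn about x gives the same grasp; the last joint's range is limited). The gripper opens to 85 mm and grips with 20 to 120 N. Pads are 22 mm wide; open, the fingers measure 114 mm over their backs; the gripper's body (76 mm by 85 mm) begins 54 mm behind the grasp point. The pads swing forward as they close: fully open they stand 13 mm farther back than shut.
Start: joints at [-1.252, 0.615, -0.013, 1.423, 0.008, 1.103, -0.04], TCP at [0.22, 0.612, 0.304] pointing down, gripper open.
Joint ranges: [-3.12, 3.12], [-0.3, 2.06], [-1.34, 1.32], [0.26, 2.42], [-1.36, 4.5], [0.01, 1.98], [-2.84, 2.84]. Speed limits (rad/s): [2.79, 2.79, 3.14, 3.14, 3.14, 3.14, 3.14].

### API

Orientations are given as a unit quaternion [x, y, z, w].
In Python, from station import arm, snapshot, camera_info, ticket gives the robot as it stands. Calls block until the motion is done:
- arm.movep(position, orientation): joint-space move of the TCP to a pose.
- arm.line_to(position, velocity=0.15, ori=None): straight line of the TCP; ori=None keeps the orientation; velocity is the mean speed in m/s.
- arm.move_j(angles): joint-space move.
- arm.move_gripper(opening, effort=None): opening from 0.0 (shut) to 1.0 (fully open); effort is the grip in N (None keeps the last); returns when the fingers have stopped.
- arm.pause(seconds).
- arm.ik(position, orientation): joint angles nearest the present ones, or None.
- snapshot(name): name is "scene" or "top" or "wrist"; returns the picture (400x640x3 uint8, blue, green, red); there is no depth.
- camera_info(name): a dict with "fx", "fy", "cx", "cy" (pixels), "R" (3x3) and "t" (3): a world point X has camera coordinates R X + t; the wrist camera has in their place "T_tool_cam" (4x4, takes a point from camera to tool coordinates, whose origin is the TCP and whose axes are the tool frame's). Camera axes: x right, y down, z forward; pixel columns grow to the right and rows downward; lengths in m; the calibration is good to about 2 mm. A picture is of the moment at which its call begins: read the wrist's pose just before it. camera_info takes no time and is no camera call.
A pose or a line that the arm cannot do raises arm.MotionError and nothing moves.
- ticket.finish_job(): hands the job in, once; it reports no verdict.
Readings, each from a call of its own:
- arm.read_time(): time.
- arm.read_joint_positions(): joint angles.
- arm.read_dq(): joint speeds.
- arm.read_effort(): joint torques, N m.
- arm.read_tool_pos(): TCP position.
- arm.read_eef_rot(): TCP orientation.
- arm.read_ft_force(): force on the tool from outside, world axes, zero at the start.
- arm.read_wrist_torque(): the same for the moment, N m.
- arm.read_opening(): opening from 0.0 (shut) to 1.0 (fully open).
Only numpy, scipy, OpenCV 4.12 (cv2) and the standard library are available. Lean on these libraries where they do the work, as an engineer would, in place of code of your own. Each camera call takes 0.05 s, during which the arm holds its last target. There are 200 camera calls.

## Working session

There is one attempt and no reset: what is moved stays moved. The work goes in short steps, each a Python script; the robot and the scene stay as the last script left them, time stands still between calls to the robot, and variables do not carry over. Pictures are saved under pics/ and viewed, about 8 in all and at most 12, crops included, and the job is handed in when it is done.

```bash
ls; mkdir -p pics; python3 - <<'E'
from station import arm, snapshot, camera_info
import cv2,numpy as np
for n in ["scene","top"]:
    i=snapshot(n); cv2.imwrite(f"pics/{n}0.png",i); c=camera_info(n); print(n,{k:np.round(v,4).tolist() for k,v in c.items()})
print(camera_info("wrist"), arm.read_eef_rot(), arm.read_time())
E
```

```text
pics
scene {'fx': 365.9308, 'fy': 365.9308, 'cx': 317.8416, 'cy': 200.9233, 'R': [[-0.1556, 0.9878, 0.007], [0.8455, 0.1369, -0.5161], [-0.5108, -0.0744, -0.8565]], 't': [0.0341, -0.3873, 1.1699]}
top {'fx': 461.7584, 'fy': 461.7584, 'cx': 319.5775, 'cy': 201.5613, 'R': [[-0.0152, -0.9998, -0.0124], [-0.9974, 0.0161, -0.07], [0.0702, 0.0113, -0.9975]], 't': [0.056, 0.4983, 1.2967]}
{'fx': 332.076890722263, 'fy': 332.076890722263, 'cx': 317.5124037408121, 'cy': 198.8021371337292, 'T_tool_cam': array([[ 7.36331437e-04, -2.74791961e-01,  9.61503425e-01,
        -6.88555108e-02],
       [ 9.99999644e-01,  5.98948700e-04, -5.94636350e-04,
         4.12616158e-04],
       [-4.12489937e-04,  9.61503520e-01,  2.74792304e-01,
        -6.96633493e-02],
       [ 0.00000000e+00,  0.00000000e+00,  0.00000000e+00,
         1.00000000e+00]])} [ 0.12082684  0.6966996  -0.12243406  0.69643409] 0.1
```

View pics/top0.png

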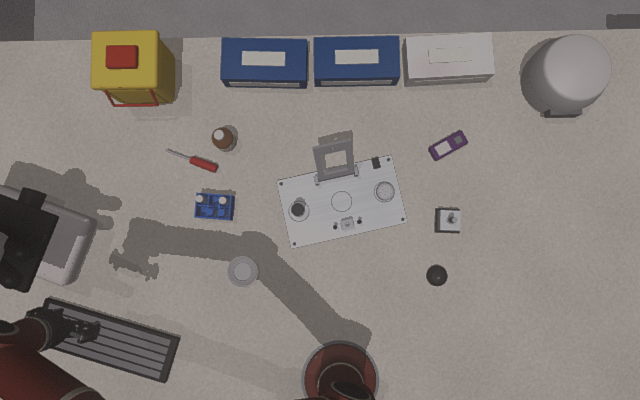

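View pics/scene0.png

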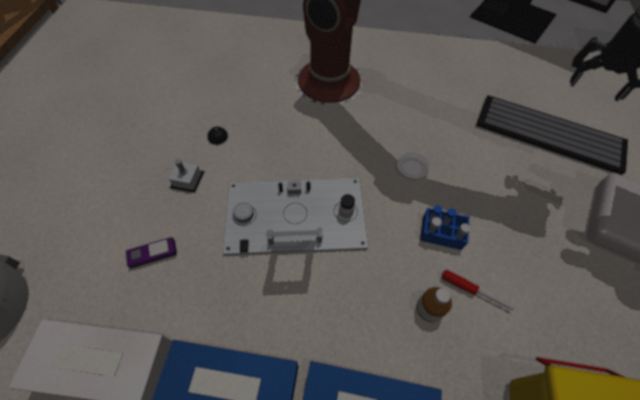

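```bash
cat > h.py <<'E'
from station import arm, snapshot, camera_info, ticket
import cv2, numpy as np
from scipy.spatial.transform import Rotation as Ro
def down(a):  # tool pointing down, tool z at world yaw a
    x=np.array([0,0,-1.]); z=np.array([np.cos(a),np.sin(a),0]); y=np.cross(z,x)
    return Ro.from_matrix(np.c_[x,y,z]).as_quat()
def cam(n, pose=None):
    c=camera_info(n); K=np.array([[c['fx'],0,c['cx']],[0,c['fy'],c['cy']],[0,0,1]])
    if n!="wrist": return K,c['R'],c['t']
    p,q=pose if pose else (arm.read_tool_pos(),arm.read_eef_rot())
    T=np.eye(4);T[:3,:3]=Ro.from_quat(q).as_matrix();T[:3,3]=p
    M=np.linalg.inv(T@c['T_tool_cam']); return K,M[:3,:3],M[:3,3]
def ray(C,uv,z):
    K,R,t=C; o=-R.T@t; d=R.T@np.linalg.inv(K)@np.array([*uv,1.]); return o+d*(z-o[2])/d[2]
def proj(C,X):
    K,R,t=C; p=K@(R@np.asarray(X)+t); return p[:2]/p[2]
E
python3 - <<'E'
from h import *
C=cam("top")
for n,uv,z in [("ring",(341.5,201.5),.012),("ringR",(385,191),.034),("jar",(298,209),.058),("catch",(347,223),.0355),("stand",(447,220),.036),("TR",(391.5,156),.012),("TL",(278,181),.012),("BR",(407,219),.012),("BL",(292,247),.012),("hinge",(337,178),.04),("lidtop",(334,136),.19)]: print(n,ray(C,uv,z).round(4))
print(Ro.from_quat(arm.read_eef_rot()).as_matrix().round(3))
i=cv2.imread("pics/top0.png")[125:255,270:470]; cv2.imwrite("pics/crop.png",cv2.resize(i,None,fx=4,fy=4,interpolation=cv2.INTER_CUBIC))
E
```

```text
ring [ 0.4986 -0.0144  0.012 ]
ringR [ 0.5247 -0.1364  0.034 ]
jar [0.4766 0.1075 0.058 ]
catch [ 0.4365 -0.0278  0.0355]
stand [ 0.4405 -0.3067  0.036 ]
TR [ 0.6274 -0.1604  0.012 ]
TL [0.5606 0.1667 0.012 ]
BR [ 0.4457 -0.1997  0.012 ]
BL [0.3713 0.1286 0.012 ]
hinge [ 0.563 -0.002  0.04 ]
lidtop [0.6505 0.0077 0.19  ]
[[-0.001  0.339  0.941]
 [-0.002  0.941 -0.339]
 [-1.    -0.002  0.   ]]
```

View pics/crop.png

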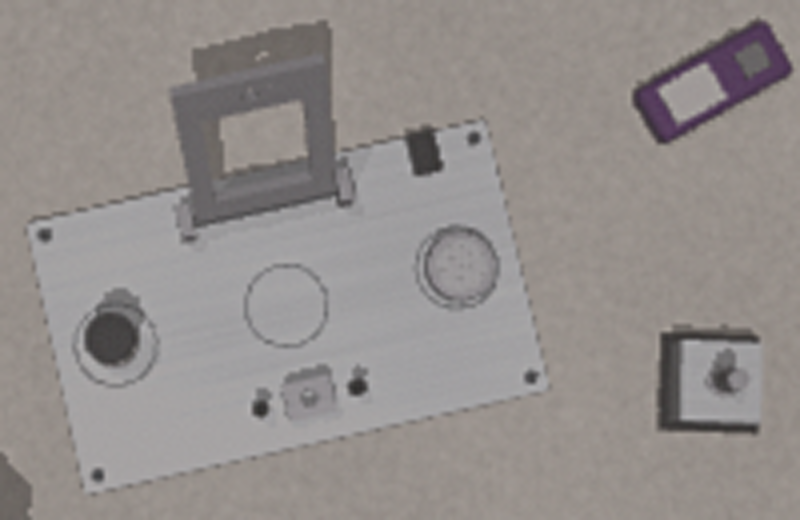

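```bash
python3 - <<'E'
from h import *
C=cam("top"); f=lambda u,v:((u+.5)/4-.5+270,(v+.5)/4-.5+125)
L,M,R=[ray(C,f(*p),.012) for p in [(115,342),(286,306),(457,267)]]
print(L,M,R,np.linalg.norm(L-R)); d=L-R; a=np.arctan2(-d[0],d[1]); print("yaw",a, "dish",ray(C,f(461,264),.034))
c=[ray(C,f(*p),.012) for p in [(27,218),(486,118),(550,387),(88,493)]]; print(np.mean(c,0))
a=.205
p=np.array([.4986,-.0144,0])+np.array([np.cos(a),np.sin(a),0])*-.03; p[2]=.30
print(p); arm.movep(p,down(a)); print(arm.read_time(),arm.read_joint_positions())
P=(arm.read_tool_pos(),arm.read_eef_rot()); i=snapshot("wrist"); np.savez("w1.npz",p=P[0],q=P[1],i=i); cv2.imwrite("pics/w1.png",i)
E
```

```text
[0.47593443 0.10919265 0.012     ] [ 0.49974121 -0.01335189  0.012     ] [ 0.52571022 -0.13600369  0.012     ] 0.2501976716178874
yaw 0.20028215598333476 dish [ 0.52579445 -0.13603382  0.034     ]
[ 0.50169295 -0.01458521  0.012     ]
[ 0.46922817 -0.02050701  0.3       ]
2.5167 [-0.11069841  0.34482912  0.14333824  1.93274983 -0.06389087  0.86801282
  1.842981  ]
```

View pics/w1.png

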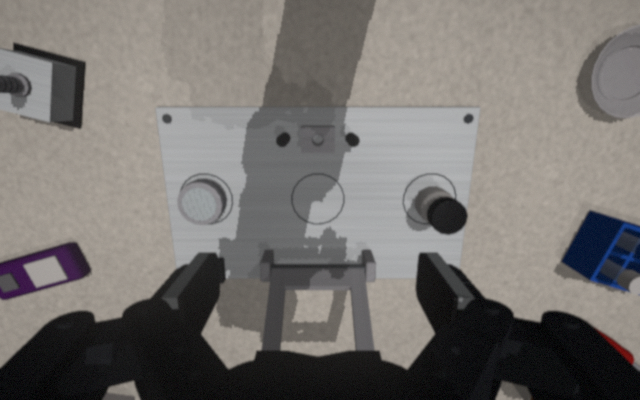

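```bash
python3 - <<'E'
from h import *
d=np.load("w1.npz"); C=cam("wrist",(d['p'],d['q'])); g=cv2.cvtColor(d['i'],cv2.COLOR_BGR2GRAY)
for n,uv,z in [("rR",(206,198.5),.012),("rM",(318,198.5),.012),("rL",(430,199),.012),("scR",(166.5,118),.012),("scL",(468.5,118),.012),("hole",(318,139),.0355),("hingeR",(268,258),.048),("hingeL",(368,258),.048)]: print(n,ray(C,uv,z).round(4))
# ring & dish ellipses
bh=cv2.morphologyEx(g,cv2.MORPH_BLACKHAT,np.ones((7,7)))
m=(bh>12).astype(np.uint8)
for cx,cy in [(318,198)]:
    ys,xs=np.nonzero(m[cy-35:cy+35,cx-35:cx+35]); xs=xs+cx-35; ys=ys+cy-35
    r=np.hypot(xs-cx,(ys-cy)); k=(r>22)&(r<30); e=cv2.fitEllipse(np.c_[xs[k],ys[k]].astype(np.float32)); print(e,k.sum(),ray(C,e[0],.012))
cv2.imwrite("pics/w1z.png",cv2.resize(d['i'][110:240,160:360],None,fx=4,fy=4,interpolation=cv2.INTER_CUBIC))
E
```

```text
rR [ 0.5265 -0.1348  0.012 ]
rM [ 0.5008 -0.0123  0.012 ]
rL [0.4756 0.1103 0.012 ]
scR [ 0.4478 -0.1853  0.012 ]
scL [0.3829 0.1235 0.012 ]
hole [ 0.4341 -0.0264  0.0355]
hingeR [ 0.5658 -0.0528  0.048 ]
hingeL [0.544  0.0508 0.048 ]
((317.43695068359375, 198.44100952148438), (50.03623580932617, 52.11227035522461), 88.80219268798828) 452 [ 0.50085789 -0.01294888  0.012     ]
```

View pics/w1z.png

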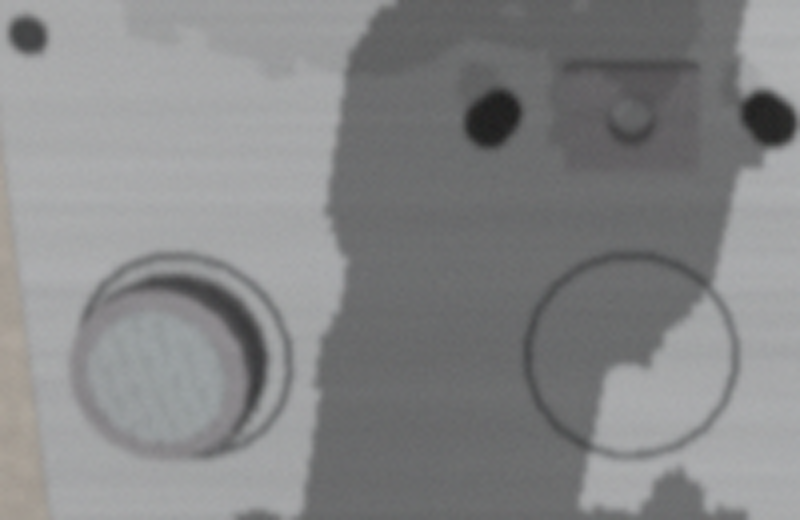

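```bash
cat >> h.py <<'E'
A=.204; O=np.array([.5003,-.0128,0]); EX=np.array([np.cos(A),np.sin(A),0]); EY=np.array([-np.sin(A),np.cos(A),0])
def S(x,y,z): return O+EX*x+EY*y+np.array([0,0,z])
def inv(p): d=np.asarray(p)-O; return np.array([d@EX,d@EY,d[2]])
Q=down(A)
E
python3 - <<'E'
from h import *
d=np.load("w1.npz"); C=cam("wrist",(d['p'],d['q']))
s=inv(ray(C,(199.6,203.1),.034)); print("dish stage",s)
x=s[0]/2+0  # average of wrist and nominal ring
y=(s[1]-125e-3)/2
arm.movep(S(x,y,.17),Q); arm.line_to(S(x,y,.088),.12)
arm.move_gripper(0.0,25); print(arm.read_opening(),arm.read_ft_force())
arm.line_to(S(0,0,.088),.08); print(inv(arm.read_tool_pos()),arm.read_ft_force())
arm.move_gripper(.75,25); arm.line_to(S(0,0,.2),.15)
p=d['p']; arm.movep(p,d['q']); i=snapshot("wrist"); cv2.imwrite("pics/w2.png",i); cv2.imwrite("pics/w2z.png",cv2.resize(i[110:310,220:420],None,fx=3,fy=3,interpolation=cv2.INTER_CUBIC))
print(arm.read_time())
E
```

```text
dish stage [-0.00024666 -0.12430321  0.034     ]
0.5497895252722597 [0.00912748 0.61662403 5.62021234]
[ 0.00101418 -0.00141884  0.08879519] [ 1.08447283 -4.64395495  6.74757607]
8.0667
```

View pics/w2z.png

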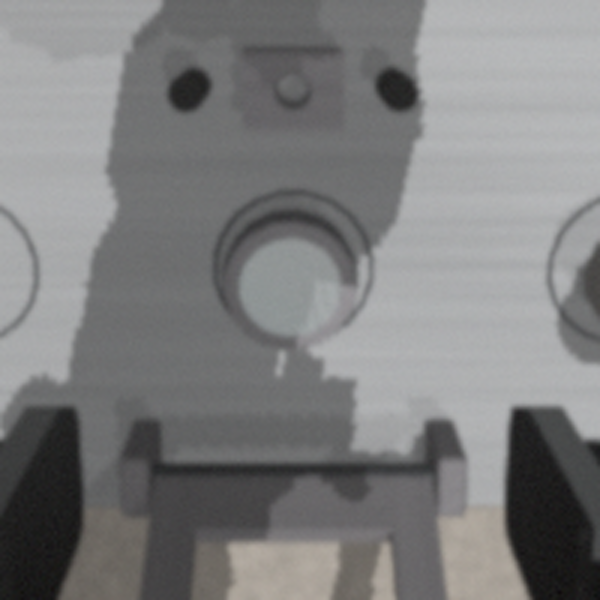

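```bash
python3 - <<'E'
from h import *
d=np.load("w1.npz"); C=cam("wrist",(d['p'],d['q'])); print("dish",inv(ray(C,(316.5,206),.034)))
T=cam("top"); print("lidfront",inv(ray(T,(332.3,142.9),.182)))
arm.move_gripper(0.0,25)
arm.movep(S(.205,0,.30),Q); arm.line_to(S(.195,0,.073+.166),.15)
print(arm.read_ft_force())
arm.line_to(S(.086,0,.073+.178),.1); print(arm.read_ft_force())
for th in np.linspace(1.5,.02,9):
    r,h=.140,.005
    x=.070-r*np.cos(th)+h*np.sin(th); z=.040+r*np.sin(th)+h*np.cos(th)
    arm.line_to(S(x+.011,0,z+.073),.12); print(round(th,2),arm.read_ft_force().round(2))
arm.line_to(S(x+.011,0,.2),.15); arm.move_gripper(.75)
p=S(-.03,0,.30); arm.movep(p,Q); P=(arm.read_tool_pos(),arm.read_eef_rot());i=snapshot("wrist"); np.savez("w3.npz",p=P[0],q=P[1],i=i); cv2.imwrite("pics/w3.png",i)
print(arm.read_time())
E
```

```text
dish [ 0.00255606 -0.00122177  0.034     ]
lidfront [ 0.13665338 -0.00282895  0.182     ]
[ 0.50774943 -0.49847148  0.91487949]
[-0.7984146   0.24228815  0.50389255]
1.5 [-0.8   0.1  -0.53]
1.32 [ 0.29 -0.17  0.41]
1.13 [-0.51  0.31  0.01]
0.94 [0.55 1.44 0.5 ]
0.76 [ 0.82 -0.15  0.56]
0.57 [ 1.08 -0.23  0.23]
0.39 [1.12 0.1  0.16]
0.21 [ 0.66 -0.16  0.95]
0.02 [ 0.45 -0.08 -0.12]
16.475
```

View pics/w3.png

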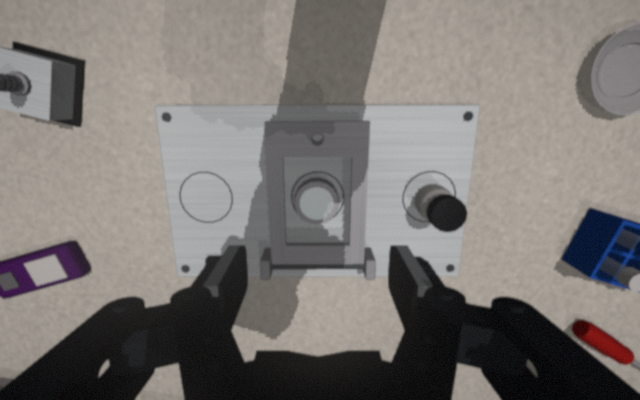

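```bash
python3 - <<'E'
from h import *
d=np.load("w3.npz"); C=cam("wrist",(d['p'],d['q']))
for th in (0,.03,.06,.09,.12):
    f=lambda r,h=.004: proj(C,S(.070-r*np.cos(th)+h*np.sin(th),0,.04+r*np.sin(th)+h*np.cos(th))).round(1)
    print(th,f(.155),f(.138),f(.121))
g=cv2.cvtColor(d['i'],cv2.COLOR_BGR2GRAY); print(g[112:160,290].tolist())
T=cam("top"); u=ray(T,(454.1,219.4),.081); print("pin",u)
h=S(-.068,0,0)
def view(xy,z,n):
    arm.movep([xy[0],xy[1],z],Q); P=(arm.read_tool_pos(),arm.read_eef_rot()); i=snapshot("wrist"); np.savez(n+".npz",p=P[0],q=P[1],i=i); return i
a=view(h,.19,"wh")
arm.line_to([h[0],h[1],.26],.2); arm.move_gripper(.6)
b=view(u,.225,"wp"); cv2.imwrite("pics/hp.png",np.vstack([a[80:360,120:520],b[80:360,120:520]]))
print(arm.read_time())
E
```

```text
0 [317.3 119.2] [317.3 137.2] [317.3 154.8]
0.03 [317.3 119.6] [317.3 137.9] [317.3 155.5]
0.06 [317.3 120.2] [317.3 138.6] [317.3 156.4]
0.09 [317.3 121. ] [317.3 139.5] [317.3 157.4]
0.12 [317.3 122. ] [317.3 140.6] [317.3 158.5]
[102, 99, 103, 103, 102, 100, 101, 97, 92, 87, 83, 85, 87, 88, 85, 85, 87, 88, 85, 85, 87, 86, 90, 94, 99, 97, 96, 97, 97, 97, 97, 96, 99, 99, 100, 98, 97, 97, 98, 96, 98, 98, 98, 99, 101, 106, 111, 112]
pin [ 0.44065056 -0.31397726  0.081     ]
19.0167
```

View pics/hp.png

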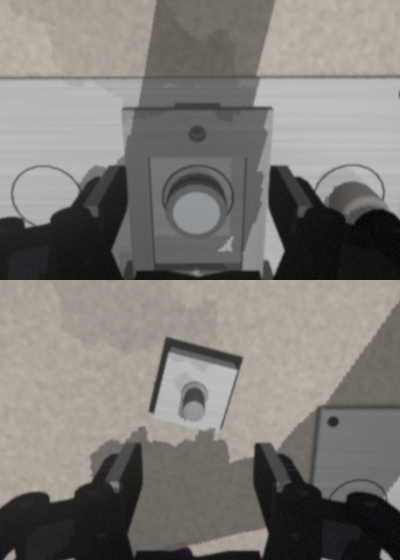

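```bash
python3 - <<'E'
from h import *
a=np.load("wh.npz");b=np.load("wp.npz")
C=cam("wrist",(a['p'],a['q']))
for th in (0,.03,.06,.09,.12):
    f=lambda r,y,h=.004: proj(C,S(.070-r*np.cos(th)+h*np.sin(th),y,.04+r*np.sin(th)+h*np.cos(th))).round(1).tolist()
    print(th,f(.155,-.05),f(.155,.05),f(.138,0),f(.121,-.034),f(.121,.034),f(.026,-.034))
z=lambda i,x,y,w,h:cv2.resize(i[y:y+h,x:x+w],None,fx=5,fy=5,interpolation=cv2.INTER_CUBIC)
cv2.imwrite("pics/z.png",np.vstack([z(a['i'],240,180,160,65),z(b['i'],240,170,160,55)]))
E
```

```text
0 [242.3, 185.9] [392.7, 185.9] [317.5, 210.3] [268.4, 233.6] [366.6, 233.7] [273.4, 348.6]
0.03 [240.7, 187.9] [394.2, 187.9] [317.5, 212.5] [267.6, 235.9] [367.3, 235.9] [273.3, 349.5]
0.06 [239.1, 190.1] [395.8, 190.2] [317.5, 214.9] [266.9, 238.3] [368.1, 238.4] [273.1, 350.4]
0.09 [237.5, 192.7] [397.4, 192.7] [317.4, 217.6] [266.1, 241.0] [368.8, 241.0] [273.0, 351.3]
0.12 [235.8, 195.6] [399.1, 195.6] [317.4, 220.5] [265.3, 243.9] [369.6, 243.9] [272.9, 352.2]
```

View pics/z.png

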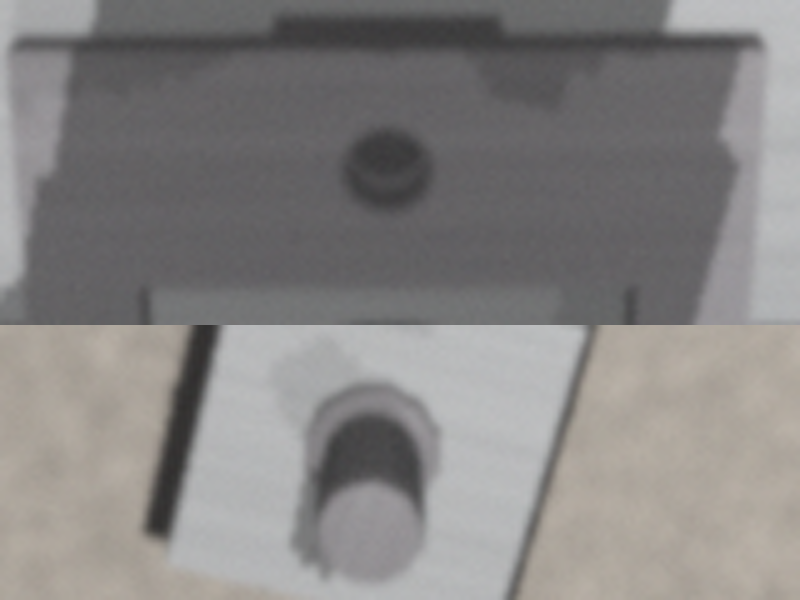

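```bash
python3 - <<'E'
from h import *
a=np.load("wh.npz");b=np.load("wp.npz")
hole=ray(cam("wrist",(a['p'],a['q'])),(317.5,213.7),.048); pin=ray(cam("wrist",(b['p'],b['q'])),(314.2,211.2),.081)
print("hole",hole,inv(hole),"pin",pin); np.save("hole.npy",hole)
v=lambda p,z:[p[0],p[1],z]
arm.line_to(v(pin,.20),.15); arm.line_to(v(pin,.119),.1); print(arm.read_tool_pos()-pin, arm.read_ft_force())
arm.move_gripper(0,60); print(arm.read_opening(),arm.read_ft_force())
arm.line_to(v(pin,.23),.1); print(arm.read_ft_force())
arm.movep(v(hole,.23),Q)
g0=.119-.006  # TCP above tip
arm.line_to(v(hole,.060+g0),.1); arm.pause(.2); print(inv(arm.read_tool_pos())-inv(hole),arm.read_ft_force(),arm.read_opening())
i=snapshot("wrist"); j=snapshot("scene"); c=proj(cam("scene"),S(-.068,0,.06)).astype(int); print(c)
cv2.imwrite("pics/ins.png",np.vstack([cv2.resize(i[150:350,220:420],(600,300)) if 0 else cv2.resize(i[150:300,220:420],(600,300)),cv2.resize(j[max(c[1]-40,0):c[1]+35,c[0]-75:c[0]+75],(600,300),interpolation=cv2.INTER_CUBIC)]))
print(arm.read_time())
E
```

```text
hole [ 0.43478643 -0.02632728  0.048     ] [-6.68955529e-02  2.54839972e-05  4.80000000e-02] pin [ 0.44177882 -0.3137409   0.081     ]
[ 0.00034074 -0.00032826  0.03856951] [ 0.37975319 -0.14488558  0.11586366]
0.15764223299225633 [-0.53424987  0.53061622  3.75392841]
[ 0.42539747  0.70300073 -0.07884845]
[ 0.00035615 -0.0001421   0.12558647] [-0.4596329  -0.65151197 -0.30086233] 0.15858776134947658
[293 178]
24.1
```

View pics/ins.png

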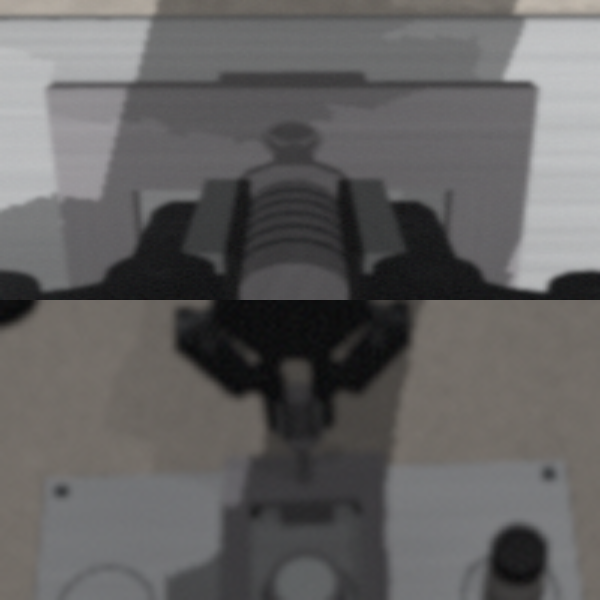

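```bash
python3 - <<'E'
from h import *
hole=np.load("hole.npy"); g0=.113
for t in (.052,.047,.043,.039,.035,.031,.027,.022):
    arm.line_to([hole[0],hole[1],t+g0],.03); f=arm.read_ft_force(); p=arm.read_tool_pos(); print(t,(p[2]-g0).round(4),f.round(2),arm.read_wrist_torque().round(2))
    if f[2]>8: break
print(arm.read_time())
E
```

```text
0.052 0.0517 [-0.32  0.9  -0.86] [-0.04  0.01  0.  ]
0.047 0.0468 [-0.36  0.39 -0.59] [-0.03 -0.03  0.01]
0.043 0.0428 [-0.65 -0.62 -0.7 ] [ 0.   -0.    0.02]
0.039 0.0388 [-0.74 -0.38 -1.58] [-0.01 -0.01  0.  ]
0.035 0.0348 [-0.13 -0.31 -0.5 ] [-0.05 -0.03 -0.02]
0.031 0.0308 [ 0.15  0.18 -1.22] [-0.    0.01  0.01]
0.027 0.0268 [ 0.46 -0.61 -0.87] [-0.05  0.02  0.01]
0.022 0.0218 [-0.21  0.21 -0.73] [-0.03  0.01  0.01]
26.5667
```

```bash
python3 - <<'E'
from h import *
hole=np.load("hole.npy"); g0=.113
arm.pause(.2); arm.move_gripper(0,100)
for t in np.arange(.019,.006,-.001):
    arm.line_to([hole[0],hole[1],t+g0],.03); arm.pause(.1); f=np.mean([arm.read_ft_force() for _ in range(4)],0); p=arm.read_tool_pos(); print(round(t,4),(p[2]-g0).round(4),f.round(2),round(arm.read_opening(),3))
    if f[2]>18: break
i=snapshot("wrist"); j=snapshot("scene"); c=(293,178)
cv2.imwrite("pics/fin.png",np.vstack([cv2.resize(i[150:300,220:420],(600,300)),cv2.resize(j[max(c[1]-40,0):c[1]+35,c[0]-75:c[0]+75],(600,300),interpolation=cv2.INTER_CUBIC)]))
print(arm.read_time())
E
```

```text
0.019 0.019 [-0.22 -0.48 -0.89] 0.149
0.018 0.018 [ 0.38 -0.48  0.55] 0.148
0.017 0.017 [-0.8  -0.08  1.92] 0.146
0.016 0.016 [-0.16 -0.51  2.07] 0.149
0.015 0.015 [-0.66 -0.81  3.54] 0.147
0.014 0.0145 [-1.64 -0.76  9.75] 0.149
0.013 0.0143 [-3.98 -0.27 18.59] 0.15
29.5333
```

View pics/fin.png

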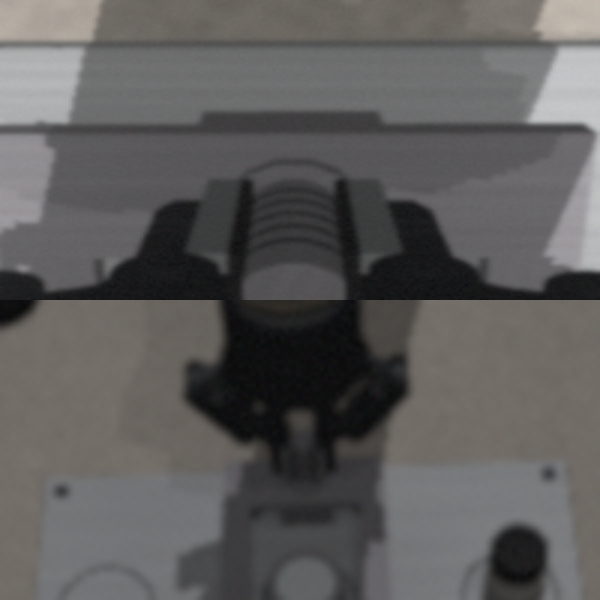

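```bash
python3 - <<'E'
from h import *
arm.pause(.3); print(arm.read_ft_force(),arm.read_tool_pos()); ticket.finish_job(); print(arm.read_time())
E
```

```text
[-2.99429343  0.0477651  18.35852076] [ 0.4346545  -0.02643056  0.12732943]
the job is handed in; nothing more can be done
the job is handed in; nothing more can be done
```

I finished every step and handed the job in at about 30 s of the 72 s allowed. The system gives no verdict, so these are only my own checks:

- **Dish:** I gripped it lightly and slid it into the middle ring. The wrist camera then put it about 2.8 mm from the ring centre (limit 10 mm).
- **Frame:** I swung it down with the closed fingers. I didn't measure its angle directly. The frame's apparent width suggests about 0.01–0.03 rad, and the pixel rows about 0.03–0.06 rad. Both are below the 0.09 limit.
- **Pin:** It went through the frame and into the catch block with no noticeable side force.
- **Pressing shut:** The upward force rose gently to about 3.5 N. It then climbed steeply to a hard stop with the pin tip about 14.5 mm above the bench, or 21 mm below the hole's mouth. That fits the frame being fully shut, and the last wrist reading was 18.4 N.
- **Grip:** The fingers were still holding the pin, with grip effort set to 100 N, when I handed in.

The only unexpected reading was a side force of about 3 N during the final press. The bystanders in view in the last pictures looked undisturbed.

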